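# Test the stainer's mushroom stop and restart it

## Robot

A 6-joint arm with a two-finger parallel gripper is mounted at the origin on the work surface. World frame = base frame: x ahead of the robot, y to its left, z up, the work surface at z = 0. Lengths are in m, angles in degrees, forces in N, time in s.
With the tool pointing down it reaches from about 0.25 to 0.725 m from the base axis. Payload 9.7 kg.
Tool frame: the origin (TCP) lies midway between the tips of the shut fingers; the grasp point (between the pads) lies 19 mm behind it; x points along the fingers, y is the direction in which the jaws open and shut, and the axes are right-handed (so a half turn about x gives the same grasp; the last joint's range is limited). The gripper opens to 85 mm and grips with 20 to 120 N. Pads are 22 mm wide; open, the fingers measure 114 mm over their backs; the gripper's body (76 mm by 85 mm) begins 54 mm behind the grasp point. The pads swing forward as they close: fully open they stand 13 mm farther back than shut.
Start: joints at [-75.63, 4.979, 10.078, 95.1, 0, 90], TCP at [0.136, -0.533, 0.231] pointing down, gripper open.
Joint ranges: [-179.16, 179.16], [-48.56, 103.87], [-65.8, 70.77], [-126.05, 130.52], [-82.76, 87.17], [-180, 180]. Speed limits (degrees/s): [127.2, 127.2, 147.25, 180, 180, 180].

## Interface

Orientations are given as [roll, pitch, yaw] about the fixed x, y, z axes, in that order (R = Rz(yaw) Ry(pitch) Rx(roll)).
In Python, from workcell import bot, cams gives the robot as it stands.
- The arm moves only by the tool apply_moves, never from a script. Its argument "commands" is a list of rows, each a list of 5 numbers: the shift along the tool's x, y, z in m, then the turn about the tool's x in rad, then the opening, from -1 (shut) to 1 (fully open). In form: [[tx, ty, tz, roll, hand], ...]. A call has 1 to 12 rows; each row is the pose to reach, as a shift and turn from the pose measured when the call began, along the tool's axes at that moment; what a row does not reach only later rows make up. A row lasts 1/10 s, in which the tool goes at most 50 mm and 8.59 degrees, less where a joint would pass 70% of its speed; a pose out of reach is approached as far as the arm can. A call with a gripper value outside its range is refused whole. The fingers move at their own pace and stop on an object; "newtons" is the grip in N (left out, the last holds). Time passes only in rows, so rows that repeat a pose let the fingers close. It gives the time, the measured TCP pose, the force and the opening at its end, in the units of the state.
- bot.get_obs(): the state, without advancing time (a new reading comes with each control period).
- cams.camera(name): name is "side" or "top" or "wrist"; returns a dict with "frame" (420x560x3 uint8, blue, green, red), "depth" (420x560 float32, m along the optical axis (not along the pixel's ray), 0 where there is no reading), "camera_matrix" (3x3 intrinsics, pixels), "R" (3x3) and "t" (3): a world point X has camera coordinates R X + t; the wrist camera has in their place "mount" (4x4, takes a point from camera to tool coordinates, whose origin is the TCP and whose axes are the tool frame's). Camera axes: x right, y down, z forward; pixel columns grow to the right and rows downward; lengths in m; the calibration is good to about 2 mm. A picture is of the moment at which its call begins: read the wrist's pose just before it.
- bot.job_done(): hands the job in, once; it reports no verdict.
Trained networks look in the newest picture that a camera, given by its name, has taken for a name from the list of things; names that differ only in an ending like _2 or _b are one class to them, and where a whole thing is asked for, a point or a joint stands for the part that bears it (a point fixed in the world has none). Each returns a list of dicts, best first, with "confidence" (0 to 1); they miss things now and then, are a little off and sometimes report something else, mostly with a low value. They report only what shows in the picture. A call takes as long as a camera call. They do not tell look-alikes from the thing itself.
- cams.spot_in(name, camera): "rect" ([left, top, right, bottom] in pixels, round what is visible of it).
The state is a dict: "time": time; "q": joint angles; "qd": joint speeds; "joint_efforts": joint torques, N m; "ee_pos": TCP position; "tcp_rot": TCP orientation; "wrist_force": force on the tool from outside, world axes, zero at the start; "torque": the same for the moment, N m; "opening": finger opening in m.
Only numpy, scipy, OpenCV 4.12 (cv2) and the standard library are available. Lean on these libraries where they do the work, as an engineer would, in place of code of your own. Each camera call takes 0.05 s, during which the arm holds its last target. There are 200 camera calls.

## Task

Test the slide stainer's emergency stop: press the black mushroom button straight down until it latches, and take your hand off so that it stays in by itself; then push one of its two ears round clockwise (seen from above) with a fingertip, without gripping the ear, until the latch lets go and the button pops back up. Let the head spring back, then restart the stainer by pressing the square key fully down and letting it go, never while the stop is in. Do not press the round key, and leave the loose things standing around where they are.

Things in the scene. Friction and masses are not known exactly. Their poses are not given: they have to be found in the camera images.
- stop (a joint): stroke of the mushroom stop button, m: 0 = up, grows downward to a hard stop at 0.0095. About 5 N starts it and about 10 N takes it right down; pressed beyond about 0.008 it clicks in and stays at about 0.008 when let go; released by the twist it springs back to 0
- stop_twist (a joint): twist of the mushroom head, rad: 0 = at rest, grows clockwise seen from above, end stop at 0.8. Sprung: it returns to 0 when let go (0.02 N m at rest, about 0.09 N m at the end against the latch). With the button latched in, the latch lets go at about 0.5 and the head pops up 8 mm while still twisted
- stop_head: black head of the mushroom stop: a domed round cap 54 mm across and 24 mm tall on a 26 mm stem, with two opposite straight ears. Origin: centre of the cap's underside, on the twist axis, 82 mm above the table when up; z up, y along the ears. Each ear is 20 mm wide, 14 mm thick (underside level with the origin) and reaches 52 mm from the axis. Pushing an ear's flank sideways turns the head
- stop_top (a point): centre of the dome's top, 24 mm above the head's origin (106 mm above the table when up); the place to press
- ear_a (a point): on the top face of one ear, mid-width, 42 mm from the twist axis
- ear_b (a point): on the top face of the other ear, 42 mm from the twist axis
- ear_a_push: the half of ear a whose flank must be pushed for a clockwise twist (10 mm of the ear's 20 mm width); origin as the head's
- ear_a_lead: the other half of ear a, with the leading flank; origin as the head's
- ear_b_push: the half of ear b whose flank must be pushed for a clockwise twist; origin as the head's
- ear_b_lead: the other half of ear b, with the leading flank; origin as the head's
- station: fixed white box under the mushroom stop, 120 x 120 mm, 58 mm tall; origin under its centre; its top is 24 mm below the ears' undersides when the button is up, 16 mm when latched
- start_key_pod: fixed white box of the start key, 70 x 70 x 40 mm; origin under its centre
- start_key_top (a point): centre of the top of the start key: a SQUARE black cap, 30 x 30 mm, 54 mm above the table, 12 mm proud of its steel bezel
- start_key (a joint): stroke of the start key, m: 0 = up, grows downward to a hard stop at 0.006; sprung (about 5 N right down), does not latch
- lid_key_pod: fixed white box of the lid key, 70 x 70 x 40 mm; origin under its centre
- lid_key_top (a point): centre of the top of the lid key: a ROUND black cap, 30 mm across, 54 mm above the table; not to be used
- lid_key (a joint): stroke of the lid key, m: 0 = up, grows downward; sprung
- dish_steel: bystander, loose: lidded steel dish, 70 mm across, 31 mm tall with its knob; origin under its centre
- dropper: bystander, loose: small white dropper bottle, 26 mm across, 58 mm tall; origin under its centre
- stain_jar: bystander, loose: amber stain jar, 54 mm across, 65 mm tall; origin under its centre
- slide_box: bystander, loose: grey slide box with a white lid, 82 x 34 x 32 mm; origin under its centre
- reagent: bystander, loose: white reagent bottle, 64 mm across, 140 mm tall; origin under its centre
- petri: bystander, loose: open steel dish, 90 mm across, 16 mm tall; origin under its centre
- tweezers: bystander, loose: steel tweezers lying flat, 110 x 12 x 6 mm; origin under its centre
Not all that is in view belongs to the job. Leave any orange or purple look-alike of the station alone.

How it is judged (in metres and radians):
On the way, in this order (a step that is already met when the one before it is completed fails the run):
1. the mushroom button is latched in, staying down with the robot off it (value of joint stop above 0.0065 m and contact force between each of the fingers, the arm and stop_head below 0.3 N), for 0.2 s.
2. the latch has let go and the button has come up while its head is twisted clockwise (value of joint stop below 0.005 m and value of joint stop_twist above 0.35 rad), for 0.05 s.
3. with the stop up and its head sprung back, the square start key is pressed fully down (value of joint start_key above 0.0045 m and value of joint stop below 0.002 m and value of joint stop_twist below 0.1 rad), for 0.05 s.
At the end, for the whole second after the job is handed in: The mushroom button is up (within 2 mm) with its head sprung back (within 0.1 rad), the square key and the round key are up (within 1 mm), and the loose things are at rest, none moved by more than 15 mm (value of joint stop below 0.002 m and value of joint stop_twist below 0.1 rad and value of joint each of start_key, lid_key below 0.001 m and linear speed of each of dish_steel, dropper, stain_jar, slide_box, reagent, petri, tweezers below 0.02 m/s); the robot touches nothing.
It fails at once if the round lid key is pressed (more than 2 mm) (value of joint lid_key above 0.002 m).
It fails at once if the square key is pressed while the stop is in (value of joint start_key above 0.003 m and value of joint stop above 0.004 m).
It fails at once if an ear of the head is pinched (both flanks pressed while it is twisted) (contact force between the fingers and ear_a_push above 1.5 N and contact force between the fingers and ear_a_lead above 1.5 N and value of joint stop_twist above 0.15 rad).
It fails at once if an ear of the head is pinched (both flanks pressed while it is twisted) (contact force between the fingers and ear_b_push above 1.5 N and contact force between the fingers and ear_b_lead above 1.5 N and value of joint stop_twist above 0.15 rad).
It fails at once if a bystander is pushed, lifted or carried more than 15 mm (distance of any of dish_steel, dropper, stain_jar, slide_box, reagent, petri, tweezers from where it was at the start of the episode above 0.015 m).
It also fails if it takes over 58 s, if anything falls off the work surface, if the arm or the gripper's body presses on something with over 40 N, if the wrist force passes 120 N, or if a joint passes its speed limit or range.

## Working session

There is one attempt and no reset: what is moved stays moved. The work goes in short steps, Python scripts to look and compute and a tool call to move; the robot and the scene stay as the last step left them, time stands still between calls to the robot, and variables do not carry over. Pictures are saved under pics/ and viewed, about 8 in all and at most 12, crops included, and the job is handed in when it is done.

Besides the shell and the picture viewer there is one more tool, called by a JSON object that holds its "name" and its "arguments". apply_moves: Moves the arm, as the interface text tells. Its arguments: {"type":"object","properties":{"commands":{"type":"array"},"newtons":{"type":"number"}},"required":["commands"]}

```bash
mkdir -p pics
cat > h.py <<'E'
import numpy as np,cv2
from workcell import bot,cams
def world(c,u,v):
    # per-pixel world points from a fixed camera
    K=c["camera_matrix"];d=c["depth"][int(v),int(u)]
    p=np.array([(u-K[0,2])*d/K[0,0],(v-K[1,2])*d/K[1,1],d])
    return np.array(c["R"]).T@(p-np.array(c["t"]))
def atz(c,u,v,z):
    K=c["camera_matrix"];R=np.array(c["R"]);o=-R.T@np.array(c["t"])
    r=R.T@np.array([(u-K[0,2])/K[0,0],(v-K[1,2])/K[1,1],1]);return o+r*(z-o[2])/r[2]
E
python3 - <<'E'
from h import *
print(bot.get_obs())
for n in("top","side"):
    c=cams.camera(n);cv2.imwrite(f"pics/{n}0.png",c["frame"]);np.savez(f"/tmp/{n}0.npz",**{k:v for k,v in c.items() if v is not None})
    for t in("stop_head","start_key_top","lid_key_top","station","start_key_pod","lid_key_pod","reagent","stain_jar","dropper","slide_box","dish_steel"):
        for r in cams.spot_in(t,n)[:3]:
            b=r["rect"];u,v=(b[0]+b[2])/2,(b[1]+b[3])/2
            print(n,t,round(r["confidence"],2),np.round(b),world(c,u,v).round(3))
E
```

```text
{'time': 0.0, 'q': array([-7.56308044e+01,  5.01254904e+00,  1.00352326e+01,  9.51018351e+01,
       -5.54556338e-04,  8.99993288e+01]), 'qd': array([ 0.07233619, -0.005922  , -0.00512437, -0.12915081, -0.04804227,
       -0.07856545]), 'joint_efforts': array([ 5.48508524e-04, -5.20386350e+01,  4.64806044e+01,  1.62519672e-02,
       -5.11422354e-05,  4.96553992e-05]), 'ee_pos': array([ 0.13643078, -0.53256243,  0.23057616]), 'tcp_rot': array([-89.59924864,  89.92084655, 104.77061848]), 'wrist_force': array([ 0.62928964,  0.1382893 , -0.37212692]), 'torque': array([-0.04017041,  0.00666289, -0.00587105]), 'opening': 0.08537577465598623}
top stop_head 0.95 [337. 271. 374. 291.] [ 0.282 -0.214  0.106]
top stop_head 0.94 [279. 241. 312. 261.] [ 0.367 -0.032  0.104]
top stop_head 0.74 [283. 166. 319. 184.] [ 0.603 -0.043  0.114]
top start_key_top 0.5 [372. 205. 383. 217.] [ 0.51  -0.291  0.055]
top lid_key_top 0.49 [202. 200. 216. 209.] [0.515 0.247 0.053]
top station 0.96 [332. 261. 376. 308.] [ 0.271 -0.211  0.104]
top station 0.6 [279. 161. 321. 200.] [ 0.589 -0.041  0.105]
top start_
[... 950 characters left out ...]
de station 0.71 [290. 207. 342. 258.] [0.352 0.017 0.09 ]
side start_key_pod 0.59 [306. 154. 339. 182.] [ 0.484 -0.252  0.041]
side lid_key_pod 0.78 [206. 261. 240. 294.] [0.504 0.257 0.038]
side lid_key_pod 0.71 [130. 341. 169. 369.] [ 0.536  0.525 -0.   ]
side reagent 0.69 [354. 101. 373. 136.] [ 0.463 -0.491  0.093]
side reagent 0.46 [206. 260. 240. 295.] [0.504 0.257 0.038]
side stain_jar 0.62 [291. 138. 311. 164.] [ 0.586 -0.281  0.043]
side stain_jar 0.34 [213. 183. 232. 192.] [ 0.724 -0.02   0.017]
side dropper 0.5 [282. 192. 294. 213.] [ 0.502 -0.068  0.039]
side dropper 0.5 [212. 179. 235. 191.] [ 0.725 -0.024  0.022]
side dish_steel 0.83 [214. 179. 235. 194.] [ 0.72  -0.026  0.018]
```

View pics/top0.png

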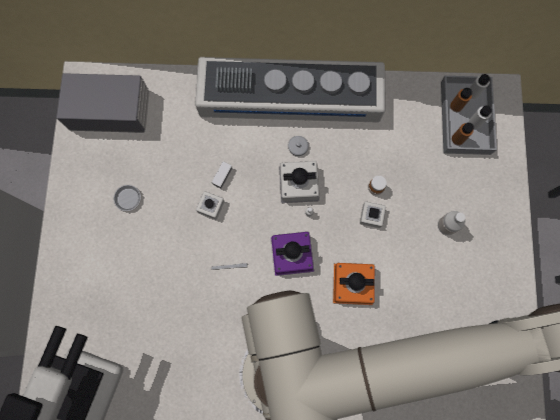

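View pics/side0.png

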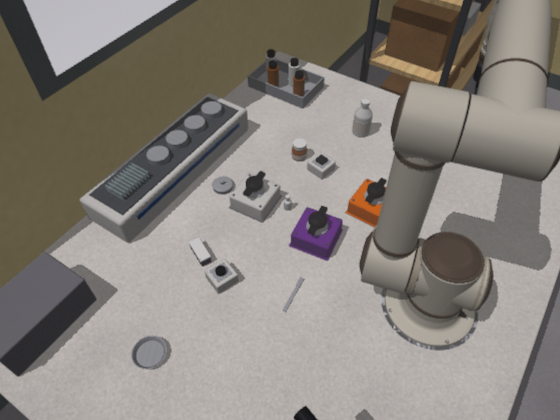

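The candidates for the stop are white (300,178), purple (292,252) and orange (355,283). I choose white, by its description. The square key is at (374,213) and the round key at (210,204). Next is a close crop plus a depth fit.

Run:
```python
from h import *
c=dict(np.load("/tmp/top0.npz"));f=c["frame"]
cv2.imwrite("pics/crop1.png",cv2.resize(f[130:235,190:400],None,fx=3.8,fy=3.8,interpolation=cv2.INTER_CUBIC))
K=c["camera_matrix"];v,u=np.mgrid[:420,:560];d=c["depth"]
P=(np.stack([(u-K[0,2])*d/K[0,0],(v-K[1,2])*d/K[1,1],d],-1)-c["t"])@c["R"]
def box(x0,x1,y0,y1,z0,z1):
    m=(P[...,0]>x0)&(P[...,0]<x1)&(P[...,1]>y0)&(P[...,1]<y1)&(P[...,2]>z0)&(P[...,2]<z1);return P[m]
def rep(n,q):
    r=cv2.minAreaRect((q[:,:2]*1000).astype(np.float32));print(n,len(q),q.mean(0).round(4),[np.round(a,1) for a in r])
rep("station",box(.5,.7,-.14,.05,.045,.07));rep("head",box(.5,.7,-.14,.05,.082,.12));rep("dome",box(.5,.7,-.14,.05,.098,.12))
for n,x,y in(("start",.505,-.29),("lid",.51,.245)):
    rep(n+"pod",box(x-.06,x+.06,y-.06,y+.06,.03,.07));rep(n+"cap",box(x-.03,x+.03,y-.03,y+.03,.049,.07))
rep("dropper",box(.46,.53,-.1,-.04,.02,.07))
```

```text
station 1017 [ 0.5989 -0.0404  0.0582] [array([584. , -42.6]), array([170.5, 120.2]), np.float64(4.8)]
head 343 [ 0.6053 -0.0409  0.1   ] [array([606.3, -41.7]), array([100.9,  52.3]), np.float64(81.0)]
dome 208 [ 0.6064 -0.0396  0.1041] [array([606.2, -41.3]), array([ 49.1, 100.8]), np.float64(2.4)]
startpod 473 [ 0.5035 -0.2794  0.0434] [array([ 505.3, -280.4]), array([70.5, 70.7]), np.float64(79.9)]
startcap 89 [ 0.5043 -0.2812  0.055 ] [array([ 505.5, -285.8]), array([40.4, 49.5]), np.float64(70.6)]
lidpod 473 [0.5178 0.2451 0.0429] [array([519.8, 246.2]), array([72.2, 70.9]), np.float64(70.4)]
lidcap 76 [0.5179 0.2458 0.0544] [array([514.3, 245.3]), array([45. , 52.7]), np.float64(67.7)]
dropper 53 [ 0.5051 -0.0757  0.0417] [array([506.4, -76.3]), array([22., 23.]), np.float64(6.2)]
```

View pics/crop1.png

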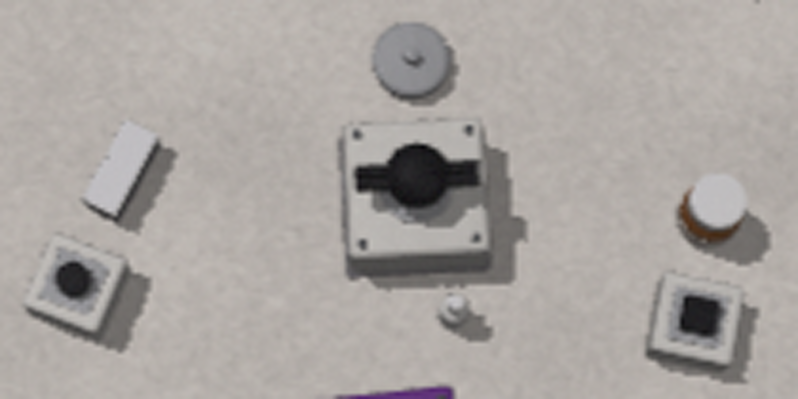

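The white station is confirmed. The stop axis is near (0.606,-0.041) with the ears roughly along world y. The square key is at (0.505,-0.281) and the round key at (0.518,0.246). I'll move above the stop, shutting the hand on the way.

{"name": "apply_moves", "arguments": {"commands": [[-0.04,-0.356,-0.58,0.258,-1],[-0.04,-0.356,-0.58,0.258,-1],[-0.04,-0.356,-0.58,0.258,-1],[-0.04,-0.356,-0.58,0.258,-1],[-0.04,-0.356,-0.58,0.258,-1],[-0.04,-0.356,-0.58,0.258,-1],[-0.04,-0.356,-0.58,0.258,-1],[-0.04,-0.356,-0.58,0.258,-1],[-0.04,-0.356,-0.58,0.258,-1],[-0.04,-0.356,-0.58,0.258,-1],[-0.04,-0.356,-0.58,0.258,-1],[-0.04,-0.356,-0.58,0.258,-1]], "newtons": 30}}

```text
time: 2.4
ee_pos: [0.5528, -0.1024, 0.2666]
tcp_rot: [159.6, 90.0, -20.8]
wrist_force: [0.2, -2.1, 0.4]
opening: 0.0004
```

{"name": "apply_moves", "arguments": {"commands": [[0,-0.061,-0.053,-0.007,-1],[0,-0.061,-0.053,-0.007,-1],[0,-0.061,-0.053,-0.007,-1]]}}

```text
time: 2.7
ee_pos: [0.6082, -0.0384, 0.265]
tcp_rot: [-28.5, 89.9, 151.8]
wrist_force: [-0.6, -0.1, 0.4]
opening: 0.0001
```

```bash
cat >> h.py <<'E'
from scipy.spatial.transform import Rotation as Ro
def wrist():
    o=bot.get_obs();c=cams.camera("wrist");M=np.array(c["mount"]);Rt=Ro.from_euler("xyz",o["tcp_rot"],degrees=True).as_matrix()
    T=np.eye(4);T[:3,:3]=Rt;T[:3,3]=o["ee_pos"];T=T@M
    K=c["camera_matrix"];v,u=np.mgrid[:420,:560];d=c["depth"]
    P=np.stack([(u-K[0,2])*d/K[0,0],(v-K[1,2])*d/K[1,1],d],-1)@T[:3,:3].T+T[:3,3];P[d==0]=9
    return o,c,P
E
python3 - <<'E'
from h import *
o,c,P=wrist();cv2.imwrite("pics/w1.png",c["frame"]);np.save("/tmp/P1.npy",P)
print(o["ee_pos"],o["tcp_rot"],o["q"].round(1),o["wrist_force"],np.array(c["mount"]).round(3))
def sel(z0,z1,r=.08):
    return P[(P[...,2]>z0)&(P[...,2]<z1)&(np.hypot(P[...,0]-.606,P[...,1]+.041)<r)]
for z0,z1 in((.05,.066),(.09,.098),(.1,.12),(.075,.12)):
    q=sel(z0,z1)
    if len(q)>5: print(z0,len(q),q.mean(0).round(4),q.min(0).round(3),q.max(0).round(3),cv2.minAreaRect((q[:,:2]*1000).astype(np.float32)))
E
```

```text
[ 0.60815011 -0.03844353  0.26499934] [-28.46776876  89.93558865 151.75997013] [ -3.6  14.6  24.8 100.3   0.  176.1] [-0.62347027 -0.09216048  0.39114281] [[-0.    -0.267  0.964 -0.142]
 [ 1.    -0.     0.    -0.   ]
 [-0.     0.964  0.267 -0.068]
 [ 0.     0.     0.     1.   ]]
0.05 10153 [ 0.6166 -0.0379  0.0574] [ 0.545 -0.101  0.05 ] [0.672 0.026 0.062] ((608.6063232421875, -37.446144104003906), (120.16498565673828, 120.36366271972656), 4.8191304206848145)
0.09 1702 [ 0.611  -0.0378  0.0955] [ 0.583 -0.09   0.09 ] [0.636 0.014 0.098] ((609.0128173828125, -37.71409606933594), (102.04109191894531, 53.185054779052734), 74.3646240234375)
0.1 2176 [ 0.6098 -0.0375  0.1037] [ 0.585 -0.061  0.1  ] [ 0.633 -0.013  0.108] ((608.7106323242188, -37.76325225830078), (46.488494873046875, 46.59592056274414), 35.66315460205078)
0.075 4401 [ 0.6108 -0.0375  0.0996] [ 0.583 -0.09   0.083] [0.636 0.014 0.108] ((609.1685791015625, -37.31077575683594), (53.103145599365234, 102.22391510009766), 24.9404354095459)
```

View pics/w1.png

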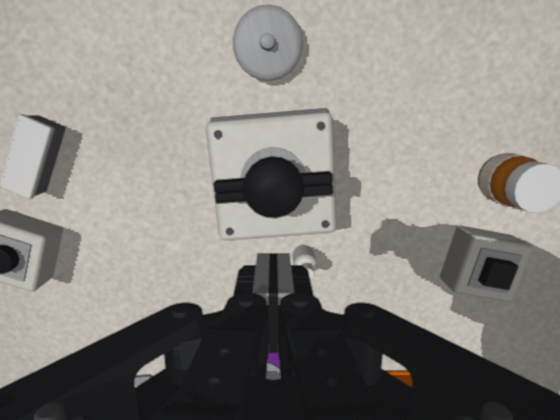

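The wrist view shows the white station with the dome at (274,187) and the ears horizontal, the dropper at (304,258), and the square key at right (497,272). The TCP is over the dome, so I'll descend.

{"name": "apply_moves", "arguments": {"commands": [[0.05,0,0,0,-1],[0.1,0,0,0,-1],[0.135,0,0,0,-1],[0.15,0,0,0,-1],[0.157,0,0,0,-1],[0.162,0,0,0,-1],[0.162,0,0,0,-1]]}}

```text
time: 3.45
ee_pos: [0.6074, -0.0405, 0.1055]
tcp_rot: [157.5, 89.9, -22.4]
wrist_force: [-2.4, -1.4, 4.0]
opening: 0.0
```

{"name": "apply_moves", "arguments": {"commands": [[0.004,0,0,0,-1],[0.007,0,0,0,-1],[0.009,0,0,0,-1],[0.009,0,0,0,-1]]}}

```text
time: 3.85
ee_pos: [0.6082, -0.0406, 0.0988]
tcp_rot: [168.5, 89.8, -11.3]
wrist_force: [-3.0, 0.8, 6.2]
opening: -0.0002
```

{"name": "apply_moves", "arguments": {"commands": [[0.002,0,0,0,-1],[0.004,0,0,0,-1],[0.004,0,0,0,-1],[0.004,0,0,0,-1]]}}

```text
time: 4.25
ee_pos: [0.6089, -0.0407, 0.0974]
tcp_rot: [171.4, 89.6, -8.5]
wrist_force: [-4.4, 0.3, 6.8]
opening: -0.0003
```

{"name": "apply_moves", "arguments": {"commands": [[0.003,0,0,0,-1],[0.005,0,0,0,-1],[0.005,0,0,0,-1],[0.005,0,0,0,-1]]}}

```text
time: 4.65
ee_pos: [0.6099, -0.0407, 0.0964]
tcp_rot: [173.2, 89.4, -6.6]
wrist_force: [-6.4, -0.3, 16.2]
opening: -0.0001
```

{"name": "apply_moves", "arguments": {"commands": [[-0.02,0,0,0,-1],[-0.055,0,0,0,-1],[-0.075,0,0,-0.1,-1],[-0.075,0,0,-0.25,-1],[-0.075,0,0,-0.4,-1],[-0.075,0,0,-0.4,-1]]}}

```text
time: 5.25
ee_pos: [0.6097, -0.0407, 0.173]
tcp_rot: [150.8, 89.2, -6.0]
wrist_force: [-0.3, 0.3, -0.3]
opening: -0.0003
```

```bash
cat > m.py <<'E'
from h import *
o,c,P=wrist()
import sys
cv2.imwrite(f"pics/{sys.argv[1]}.png",c["frame"])
print(o["time"],o["ee_pos"],o["tcp_rot"],o["q"].round(1),o["wrist_force"])
y=Ro.from_euler("xyz",o["tcp_rot"],degrees=True).as_matrix();print(y.round(3))
r=np.hypot(P[...,0]-.6085,P[...,1]+.039)
s=P[(r<.08)&(P[...,2]>.05)&(P[...,2]<.066)];h=P[(r<.06)&(P[...,2]>.072)&(P[...,2]<.125)]
print("station",s.mean(0).round(4),cv2.minAreaRect((s[:,:2]*1000).astype(np.float32)))
print("head",len(h),np.percentile(h[:,2],[1,50,99]).round(4),cv2.minAreaRect((h[:,:2]*1000).astype(np.float32)))
for k in(1,-1):
    e=h[(k*(h[:,1]+.039)>.034)]
    if len(e)>5:print("ear",k,len(e),e.mean(0).round(4),e.min(0).round(4),e.max(0).round(4))
E
python3 m.py w2
```

```text
5.25 [ 0.6097404  -0.0406731   0.17299012] [150.82704896  89.22180697  -5.96904074] [ -3.8  11.8  11.3  88.7  -0.  153. ] [-0.29159366  0.30962505 -0.34141211]
[[ 0.014  0.394 -0.919]
 [-0.001 -0.919 -0.394]
 [-1.     0.007 -0.012]]
station [ 0.6234 -0.0309  0.0575] ((609.2252197265625, -37.41035461425781), (118.684326171875, 120.0540771484375), 4.857816696166992)
head 7757 [0.0779 0.0921 0.0987] ((609.49560546875, -37.03797149658203), (51.953121185302734, 103.31442260742188), 23.15068244934082)
ear 1 999 [0.6066 0.0045 0.0868] [ 0.5949 -0.005   0.0753] [0.6158 0.0147 0.0895]
ear -1 749 [ 0.6135 -0.0807  0.0869] [ 0.6019 -0.0899  0.0745] [ 0.6229 -0.073   0.0895]
```

The button is latched: the dome top is now at 0.0987, about 8 mm down, with the hand clear. Next I'll place the shut fingers beside the +y ear's near flank.

{"name": "apply_moves", "arguments": {"commands": [[0,-0.04,0.012,0,-1],[0,-0.066,0.0195,0,-1],[0,-0.066,0.0195,0,-1],[0,-0.066,0.0195,0,-1],[0.04,-0.066,0.0195,0,-1],[0.08,-0.066,0.0195,0,-1],[0.1,-0.066,0.0195,0,-1],[0.102,-0.066,0.0195,0,-1],[0.102,-0.066,0.0195,0,-1]]}}

```text
time: 6.2
ee_pos: [0.5677, 0.0119, 0.0703]
tcp_rot: [150.6, 89.3, -6.7]
wrist_force: [0.5, 1.1, 1.0]
opening: -0.0002
```

```bash
python3 m.py w3
```

```text
6.2 [0.56766624 0.01187272 0.07029888] [150.5633957   89.26558051  -6.65873791] [ 1.200e+00  6.600e+00 -6.000e+00  7.670e+01 -1.000e-01  1.585e+02] [0.47636086 1.09732811 0.98745705]
[[ 0.013  0.387 -0.922]
 [-0.001 -0.922 -0.387]
 [-1.     0.006 -0.011]]
station [ 0.6269 -0.0261  0.0576] ((612.4016723632812, -36.8699951171875), (112.4569320678711, 119.44041442871094), 4.826651096343994)
head 27179 [0.0777 0.0936 0.1243] ((606.8623046875, -33.50766372680664), (53.863929748535156, 108.43582153320312), 25.025583267211914)
ear 1 5812 [0.5955 0.0055 0.0966] [ 0.5763 -0.005   0.0735] [0.6158 0.015  0.125 ]
ear -1 1655 [ 0.6118 -0.0795  0.0873] [ 0.6017 -0.09    0.0751] [ 0.6227 -0.073   0.0897]
```

View pics/w3.png

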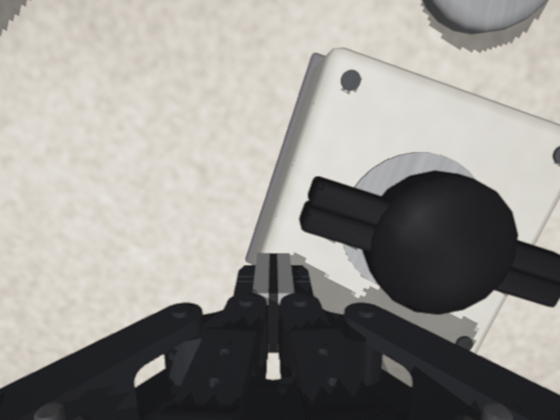

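The shut fingertip at (272,258) stands on the near side of the +y ear, whose tip is at (303,205), clear of it. I'll push in +x, turning the tool along with the ear.

{"name": "apply_moves", "arguments": {"commands": [[0,0.006,-0.005,0.03,-1],[0,0.0095,-0.012,0.08,-1],[0,0.0114,-0.017,0.15,-1],[0,0.0134,-0.0215,0.22,-1],[0,0.0153,-0.026,0.3,-1],[0,0.0153,-0.026,0.3,-1]]}}

```text
time: 6.85
ee_pos: [0.5995, 0.0079, 0.0731]
tcp_rot: [170.7, 89.1, -3.8]
wrist_force: [-0.3, 0.7, 0.8]
opening: -0.0003
```

```bash
python3 m.py w4
```

```text
6.85 [0.59945751 0.00786344 0.07306275] [170.72033287  89.05705033  -3.82231505] [ 8.000e-01  1.060e+01 -1.200e+00  7.730e+01 -1.000e-01  1.753e+02] [-0.26492639  0.66801207  0.77507455]
[[ 0.016  0.095 -0.995]
 [-0.001 -0.995 -0.095]
 [-1.     0.003 -0.016]]
station [ 0.6413 -0.0372  0.0576] ((609.2898559570312, -37.032691955566406), (118.6732406616211, 118.95087432861328), 5.107336044311523)
head 25971 [0.078  0.094  0.1242] ((610.756103515625, -34.71415710449219), (111.26250457763672, 50.39200210571289), 88.19263458251953)
ear 1 8036 [0.6121 0.0069 0.101 ] [ 0.5869 -0.005   0.0747] [0.6333 0.021  0.125 ]
ear -1 1753 [ 0.5976 -0.0798  0.0871] [ 0.584  -0.0901  0.0751] [ 0.6078 -0.073   0.0897]
```

View pics/w4.png

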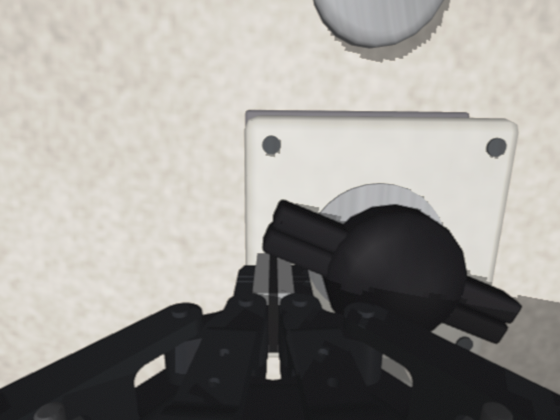

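The head is twisted about 0.38 rad clockwise and still latched. I'll push on in small steps.

{"name": "apply_moves", "arguments": {"commands": [[0.002,0.0005,-0.004,0,-1],[0.002,0.001,-0.008,0,-1],[0.002,0.001,-0.01,0,-1],[0.002,0.001,-0.01,0,-1]]}}

```text
time: 7.3
ee_pos: [0.6094, 0.0077, 0.0709]
tcp_rot: [169.3, 89.1, -5.1]
wrist_force: [-2.0, -0.3, 2.2]
opening: -0.0002
```

```bash
python3 m.py w5
```

```text
7.3 [0.6093579  0.00772074 0.07093015] [169.26547269  89.08390287  -5.0854751 ] [ 8.000e-01  1.200e+01  2.000e-01  7.730e+01 -1.000e-01  1.751e+02] [-1.9519665  -0.34096631  2.21719716]
[[ 0.016  0.098 -0.995]
 [-0.001 -0.995 -0.098]
 [-1.     0.003 -0.016]]
station [ 0.6431 -0.0381  0.0575] ((609.6270141601562, -36.951026916503906), (118.1085205078125, 118.95389556884766), 5.014465808868408)
head 21808 [0.0827 0.1005 0.1245] ((611.5623168945312, -34.692718505859375), (110.06581115722656, 49.87459182739258), 75.85494995117188)
ear 1 7840 [0.6218 0.0064 0.1038] [ 0.5969 -0.005   0.0737] [0.6438 0.0207 0.125 ]
ear -1 328 [ 0.5942 -0.0784  0.0928] [ 0.5894 -0.086   0.0837] [ 0.5983 -0.073   0.0968]
```

The button popped up: the ear tops are at 0.097, with the head still twisted. I'll back off so the head can return, then lift.

{"name": "apply_moves", "arguments": {"commands": [[0,0,0,0,-1],[0,-0.0015,0.015,0,-1],[0,-0.003,0.03,0,-1],[0,-0.0045,0.045,0,-1],[0,-0.0045,0.045,0,-1],[-0.04,-0.0045,0.045,0,-1],[-0.09,-0.0045,0.045,0,-1],[-0.13,-0.0045,0.045,0,-1],[-0.13,-0.0045,0.045,0,-1]]}}

```text
time: 8.25
ee_pos: [0.5646, 0.008, 0.2068]
tcp_rot: [171.5, 88.5, -2.8]
wrist_force: [0.1, -0.1, 0.5]
opening: 0.0002
```

```bash
python3 m.py w6
```

```text
8.25 [0.56463278 0.00800743 0.20683139] [171.51625177  88.5138783   -2.83113508] [ 9.000e-01  5.000e+00  7.400e+00  9.090e+01 -1.000e-01  1.752e+02] [ 0.07255438 -0.13639195  0.54591271]
[[ 0.026  0.098 -0.995]
 [-0.001 -0.995 -0.099]
 [-1.     0.004 -0.026]]
station [ 0.6142 -0.0338  0.0575] ((608.5200805664062, -37.72547149658203), (120.3421401977539, 120.20246124267578), 4.981805324554443)
head 6897 [0.0907 0.1005 0.1066] ((608.7088012695312, -37.05550765991211), (101.92169952392578, 53.41541290283203), 74.38971710205078)
ear 1 824 [0.6058 0.0046 0.0951] [ 0.5948 -0.005   0.0834] [0.6158 0.0147 0.0977]
ear -1 656 [ 0.6126 -0.0807  0.0953] [ 0.6019 -0.0892  0.0884] [ 0.6228 -0.073   0.0976]
```

View pics/w6.png

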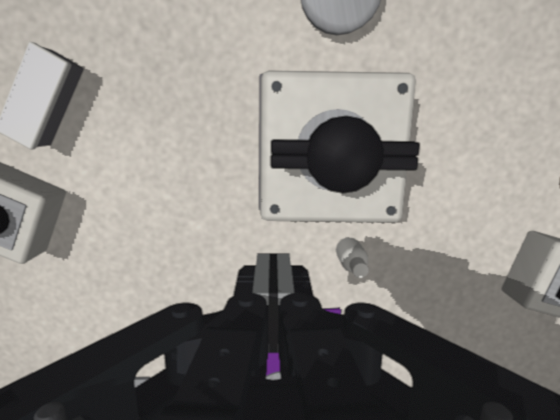

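The stop is up and its head is back at rest (ears at their start pose), and the dropper is still standing at (352,258). Now to the square key.

{"name": "apply_moves", "arguments": {"commands": [[0,0.05,0.016,0,-1],[0,0.1,0.032,0,-1],[0,0.15,0.048,0,-1],[0,0.2,0.064,0,-1],[0,0.25,0.08,0,-1],[0,0.282,0.088,0,-1],[0,0.282,0.088,0,-1],[0,0.282,0.088,0,-1],[0,0.282,0.088,0,-1]]}}

```text
time: 9.2
ee_pos: [0.5044, -0.2806, 0.2018]
tcp_rot: [172.7, 88.8, -1.6]
wrist_force: [0.4, 0.3, 0.3]
opening: -0.0001
```

Run:
```python
from h import *
o,c,P=wrist();cv2.imwrite("pics/w7.png",c["frame"])
print(o["ee_pos"],o["wrist_force"],Ro.from_euler("xyz",o["tcp_rot"],degrees=True).as_matrix().round(3))
r=np.hypot(P[...,0]-.505,P[...,1]+.281)
for a,b,R in((.03,.046,.06),(.05,.06,.035)):
    q=P[(r<R)&(P[...,2]>a)&(P[...,2]<b)];print(len(q),q.mean(0).round(4),cv2.minAreaRect((q[:,:2]*1000).astype(np.float32)))
```

```text
[ 0.50440285 -0.2805979   0.20181564] [0.42863189 0.25756327 0.29745176] [[ 0.021  0.099 -0.995]
 [-0.001 -0.995 -0.099]
 [-1.     0.003 -0.021]]
5150 [ 0.5096 -0.2778  0.0399] ((506.5385437011719, -278.0444641113281), (70.05901336669922, 70.39820098876953), 79.51408386230469)
1311 [ 0.5072 -0.278   0.0535] ((506.59893798828125, -278.0604248046875), (29.98515510559082, 30.227449417114258), 79.44828796386719)
```

View pics/w7.png

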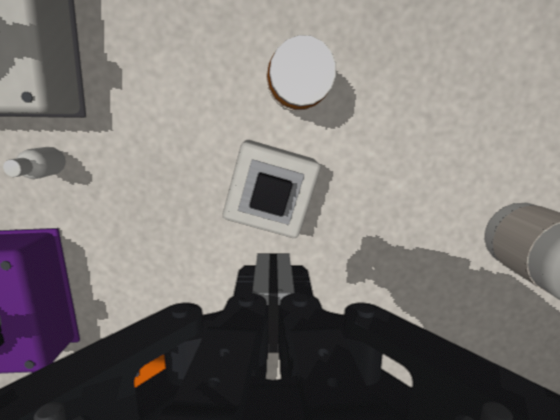

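The square black key is centred at (271,195), under the tool axis. I'll press straight down.

{"name": "apply_moves", "arguments": {"commands": [[0.05,-0.0015,0.0005,0,-1],[0.1,-0.0015,0.0005,0,-1],[0.13,-0.0015,0.0005,0,-1],[0.142,-0.0015,0.0005,0,-1],[0.147,-0.0015,0.0005,0,-1],[0.151,-0.0015,0.0005,0,-1],[0.153,-0.0015,0.0005,0,-1],[0.153,-0.0015,0.0005,0,-1]]}}

```text
time: 10.05
ee_pos: [0.5082, -0.2791, 0.0508]
tcp_rot: [170.5, 88.6, -3.8]
wrist_force: [0.4, 2.8, 3.2]
opening: 0.0001
```

{"name": "apply_moves", "arguments": {"commands": [[0.003,0,0,0,-1],[0.006,0,0,0,-1],[0.006,0,0,0,-1],[0.006,0,0,0,-1]]}}

```text
time: 10.45
ee_pos: [0.5089, -0.2796, 0.0478]
tcp_rot: [167.6, 88.4, -6.6]
wrist_force: [-6.2, 5.2, 22.2]
opening: -0.0
```

The force reached 22 N at a 6 mm stroke, so the key is on its hard stop. I'll lift off.

{"name": "apply_moves", "arguments": {"commands": [[0,0,0,0,-1],[-0.02,0,0,0,-1],[-0.06,0,0,0,-1],[-0.11,0,0,0,-1],[-0.16,0,0,0,-1],[-0.18,0,0,0,-1],[-0.18,0,0,0,-1],[-0.18,0,0,0,-1]]}}

```text
time: 11.25
ee_pos: [0.5042, -0.2793, 0.2273]
tcp_rot: [166.9, 88.4, -7.3]
wrist_force: [-0.5, 0.6, -0.9]
opening: 0.0001
```

Run:
```python
from h import *
o,c,P=wrist();print(o["time"],o["ee_pos"],o["wrist_force"])
r=np.hypot(P[...,0]-.506,P[...,1]+.279);q=P[(r<.01)];print("key top z",np.median(q[:,2]))
c=cams.camera("top");c0=dict(np.load("/tmp/top0.npz"));cv2.imwrite("pics/top9.png",cv2.resize(c["frame"][100:300,100:480],None,fx=2.1,fy=2.1))
for t,(a,b) in dict(head=(300,177),lid=(210,204),dish=(298,147),dropper=(309,211),jar=(378,185),reagent=(455,221)).items():
    print(t,world(c0,a,b).round(4),world(c,a,b).round(4))
```

```text
11.25 [ 0.50421945 -0.27930043  0.22734993] [-0.49386142  0.60648824 -0.85138963]
key top z 0.2768008855362705
head [ 0.5995 -0.0412  0.1074] [ 0.5995 -0.0412  0.1076]
lid [0.5154 0.242  0.0575] [0.5161 0.2424 0.0548]
dish [ 0.7309 -0.0342  0.0146] [ 0.7296 -0.0341  0.0184]
dropper [ 0.5028 -0.0738  0.0574] [ 0.5024 -0.0737  0.0594]
jar [ 0.5943 -0.2925  0.0617] [ 0.4263 -0.1877  0.6603]
reagent [ 0.4729 -0.5164  0.1157] [ 0.4712 -0.5138  0.1239]
```

View pics/top9.png

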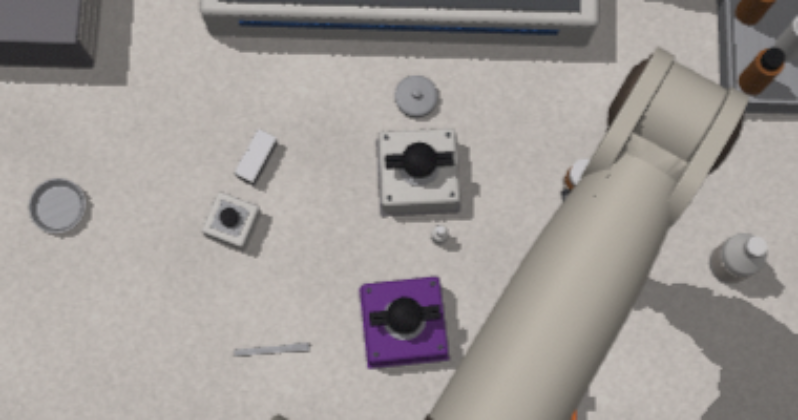

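The stop is up, the head is untwisted and the bystanders are in place; the jar shows at the arm's edge, (575,178). I'll check the key height without the gripper's pixels, then hand in.

Run:
```python
from h import *
o,c,P=wrist();r=np.hypot(P[...,0]-.506,P[...,1]+.279);q=P[(r<.01)&(P[...,2]<.1)];z=np.median(q[:,2]);print(len(q),z)
if z>.0525: print(bot.job_done())
```

```text
397 0.053645502190111105
the job is handed in; nothing more can be done
None
```

I carried out the whole sequence and handed the job in at about 11.4 s; the hand-in gives no verdict.

- **Stop pressed:** I pressed the white station's mushroom button straight down to its hard stop (16 N) with the fingers shut. It stayed about 8 mm down with the hand off it.
- **Stop released:** I pushed the ear on the robot's left (+y) clockwise with the shut fingertips, without gripping it. The latch let go and the button popped up while still twisted. When I backed off, the head sprang back to its starting pose.
- **Restart:** I pressed the square key to its hard stop (22 N, about 6 mm) and let it go.

**Last checks:**
- The mushroom button is up and untwisted.
- The square key is back up, its top at 53.6 mm. An earlier reading of 277 mm was wrong because it picked up gripper pixels.
- The round key was not touched.
- The hand was clear at z ≈ 0.23 m.
- In the final top view no loose thing shows any visible shift. The arm partly hid the amber jar, which I never went near, so I could not measure its position at the end.
- The wrist and top cameras disagreed by about 3 mm on the positions of the stop and the square key, which did not matter here.

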